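# Stand the battery handle in its bench holder

### The job

Put the grey metal battery handle away in its bench stand: pick it up and lower it, foot first, through the wide eyelet of the stand's upper deck until it stands upright on the stand's base plate, then let go. Set it down rather than dropping it, and leave the small dropper bottle and the larger rinse bottle beside it where they are.

Things in the scene. Friction and masses are not known exactly. Their poses are not given: they have to be found in the camera images.
- handle_center (a point): Centre (half-way up) of the loose battery handle: a plain grey metal cylinder, 27 mm in diameter and 105 mm tall, flat foot, about 0.14 kg, standing upright on the bench. Its z axis points up along the cylinder; its foot is 52.5 mm below this point. Grip it round its upper part. A centrifuge (155 mm tall) and a microscope stand behind, at x > 0.52 m.
- wide_eye (a point): Centre of the stand's wide eyelet, level with the deck's upper face, 56 mm above the bench. The eyelet is a round hole 46 mm in diameter, straight through, with a 3 mm chamfer at its mouth. z is up. With the handle home, its foot is 48 mm below this point, its centre 4.5 mm above and its top 57 mm above.
- stand: Grey bench stand, fixed, turned any way; origin at the centre of its underside. Base plate 72 x 136 x 8 mm; above it, on four corner standoffs, an equally large deck 46 to 56 mm above the bench. Its y axis runs along its length from the narrow eyelet (14 mm hole at y = -35 mm, too small for the handle) to the wide one (y = +33 mm). z is up.
- dropper_center (a point): Centre of a small white dropper bottle, 23 mm in diameter, 82 mm tall with a pointed top, standing loose on the bench: a bystander.
- bottle_center (a point): Centre of a white rinse bottle, 40 mm in diameter, 128 mm tall, standing loose on the bench: a bystander.
- screen_edge (a point): A point 0.2 m up on the front edge of the room's fixed, clear glass screen: an upright pane 6 mm thick and 1.45 m tall that runs from this edge straight away from the robot (+x) to the back wall. All the task's things stand to its right (-y); an arm that starts on its left must draw back and pass in front of this edge, not through the pane.
Mind the look-alikes: they are no part of the job. Leave any pink look-alike of the part that bears handle_center alone.

How it is judged:
By the outcome, as a careful person would: the job done as asked, in the order asked, and still so for the second after the job is handed in, with the robot touching nothing.
It also fails if it takes over 45 s, if anything falls off the work surface, if the arm or the gripper's body presses on something with over 40 N, if the wrist force passes 120 N, or if a joint passes its speed limit or range.

### The arm

A 7-joint arm with a two-finger parallel gripper is mounted at the origin on a cart in front of the work surface, level with it; the furniture and walls round the work are solid. World frame = base frame: x ahead of the robot, y to its left, z up, the work surface at z = 0. Lengths are in m, angles in rad, forces in N, time in s.
With the tool pointing down it reaches from about 0.425 to 0.875 m from the base axis. Payload 4.7 kg.
Tool frame: the origin (TCP) lies midway between the tips of the shut fingers; the grasp point (between the pads) lies 19 mm behind it; z points along the fingers, y is the line along which they close (so a half turn about z gives the same grasp; the last joint's range is limited). The gripper opens to 87 mm and grips with 3 to 60 N. Pads are 19 mm wide; open, the fingers measure 117 mm over their backs; the gripper's body (75 mm by 190 mm) begins 51 mm behind the grasp point.
Start: joints at [-1.181, 0.321, -0.07, 1.45, 0.023, 1.371, -0.057], TCP at [0.239, 0.605, 0.223] pointing down, gripper open.
Joint ranges: [-2.86, 2.86], [-0.3, 2.09], [-1.38, 1.24], [0.06, 2.45], [-1.56, 4.7], [0.09, 2.05], [-2.69, 2.69]. Speed limits (rad/s): [2.57, 2.57, 3.14, 3.14, 3.14, 3.14, 3.14].

### API

Orientations are given as a rotation vector (axis times angle).
In Python, from bench import ctrl, get_image, calibration gives the robot as it stands.
- The arm moves only by the tool apply_moves, never from a script. Its arguments are lists of equal length, an entry for each row: "dp": the shift along the tool's x, y, z in m, a list of three; "twist": the turn, a rotation vector about the tool's x, y, z in rad, a list of three; "fingers": the closure, from 0 (fully open) to 1 (shut). In form: {"dp": [[dx, dy, dz], ...], "twist": [[ax, ay, az], ...], "fingers": [fingers, ...]}. A call has 1 to 10 rows; each row shifts and turns the commanded pose from where the row before left it, along the tool's axes as they then stand; what a row does not reach is not made up. A row lasts 1/10 s, in which the tool goes at most 50 mm and 8.59 degrees, less where a joint would pass 70% of its speed; a pose out of reach is approached as far as the arm can. A call is refused whole if a number of a shift passes 0.05 or a number of a turn 0.15, either way. A call with a gripper value outside its range is refused whole. The fingers move at their own pace and stop on an object; "newtons" is the grip in N (left out, the last holds). Time passes only in rows, so rows that do not move let the fingers close. It gives the time, the measured TCP pose, the force, the opening and the grip force at its end, in the units of the state.
- ctrl.get_state(): the state, without advancing time (a new reading comes with each control period).
- get_image(name): name is "scene" or "top" or "wrist"; returns the picture (420x560x3 uint8, red, green, blue); there is no depth.
- calibration(name): a dict with "fx", "fy", "cx", "cy" (pixels), "eye" and "attitude" of the camera in the world; the wrist camera has in their place "hand_eye" (4x4, takes a point from camera to tool coordinates, whose origin is the TCP and whose axes are the flange's). Camera axes: x right, y up, looking along -z (the intrinsics and any distortion apply to the point x, -y, -z); pixel columns grow to the right and rows downward; lengths in m; the calibration is good to about 2 mm. A picture is of the moment at which its call begins: read the wrist's pose just before it. calibration takes no time and is no camera call.
- ctrl.close_job(): hands the job in; it is judged then, once.
The state is a dict: "time": time; "joint_positions": joint angles; "qd": joint speeds; "joint_torque": joint torques, N m; "position": TCP position; "tool_rot": TCP orientation; "ft_force": force on the tool from outside, world axes, zero at the start; "torque": the same for the moment, N m; "grip_width": opening from 0.0 (shut) to 1.0 (fully open); "grip_force": force on a finger pad.
Only numpy, scipy, OpenCV 4.12 (cv2) and the standard library are available. Lean on these libraries where they do the work, as an engineer would, in place of code of your own. Each camera call takes 0.05 s, during which the arm holds its last target. There are 200 camera calls.

## Working session

There is one attempt and no reset: what is moved stays moved. The work goes in short steps, Python scripts to look and compute and a tool call to move; the robot and the scene stay as the last step left them, time stands still between calls to the robot, and variables do not carry over. Pictures are saved under pics/ and viewed, at most 10 in all, crops included, and the job is handed in when it is done.

Besides the shell and the picture viewer there is one more tool, called after "Request:" as name(argument=value, ...) on one line, values as JSON. apply_moves: Moves the arm, as the interface text tells. Its arguments: {"type":"object","properties":{"dp":{"type":"array"},"twist":{"type":"array"},"fingers":{"type":"array"},"newtons":{"type":"number"}},"required":["dp","twist","fingers"]}

```bash
mkdir -p pics; ls; python3 - <<'E'
from bench import ctrl,get_image,calibration
import cv2
for n in ("scene","top"):
    im=get_image(n); cv2.imwrite(f"pics/{n}0.png",im[:,:,::-1]); print(n,calibration(n))
print(calibration("wrist")); s=ctrl.get_state(); print(s)
E
```

```text
pics
scene {'fx': 540.1560220711615, 'fy': 540.1560220711615, 'cx': 278.0555343303376, 'cy': 208.4414012667536, 'eye': array([-0.07487977, -0.8666487 ,  0.84090465]), 'attitude': array([ 0.92343663, -0.26463843, -0.49571977])}
top {'fx': 434.00117650129886, 'fy': 434.00117650129886, 'cx': 283.89892290920983, 'cy': 199.32187461304582, 'eye': array([ 0.31016867, -0.00950567,  1.31943827]), 'attitude': array([ 0.05784555, -0.08576761, -1.58951322])}
{'fx': 307.0602259883473, 'fy': 307.0602259883473, 'cx': 275.82058005296847, 'cy': 213.72674033112511, 'hand_eye': array([[ 3.59016188e-05,  9.69683814e-01,  2.44363048e-01,
         6.68624240e-02],
       [ 9.99999926e-01, -1.28664900e-04,  3.63650132e-04,
         1.41410294e-03],
       [ 3.84066594e-04,  2.44363016e-01, -9.69683747e-01,
        -1.63096893e-01],
       [ 0.00000000e+00,  0.00000000e+00,  0.00000000e+00,
         1.00000000e+00]])}
{'time': 0.1, 'joint_positions': array([-1.1809403 ,  0.32173458, -0.0700897 ,  1.45154469,  0.02259706,
        1.37078165, -0.05692143]), 'qd': array([ 0.00032002, -0.00328527,  0.00095914, -0.00276565,  0.00085427,
        0.0005489 , -0.0004279 ]), 'joint_torque': array([-6.79183344e-06, -4.92570233e+01, -4.05761618e-01, -3.13398743e+01,
       -6.40060427e-02,  3.94226192e-02,  9.31893214e-05]), 'position': array([0.23839706, 0.60418209, 0.22158437]), 'tool_rot': array([-5.86711233e-01, -3.08608784e+00,  2.61664388e-03]), 'ft_force': array([-0.33344373,  0.80060262,  1.2275886 ]), 'torque': array([ 0.03770054, -0.0574925 ,  0.03840103]), 'grip_force': 0.0, 'grip_width': 1.0003777531462943}
```

View pics/scene0.png

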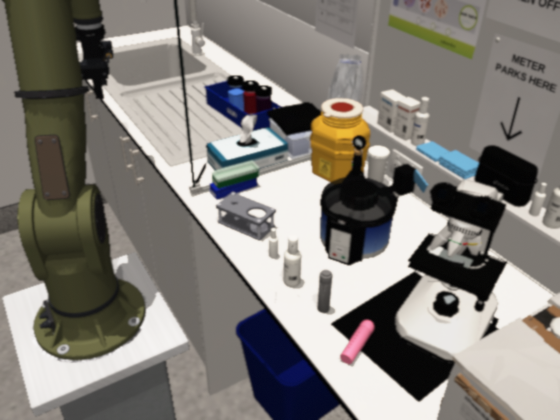

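View pics/top0.png

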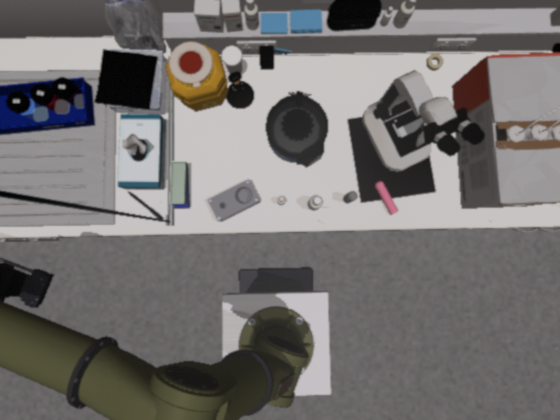

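The scene view shows the grey handle at (325,290), the pink look-alike lying at (357,342), the dropper at (273,245), the rinse bottle at (292,262) and the stand at (246,215). In the top view the handle is at (350,197), the stand at (233,200) with its wide eye near (243,195), and the screen's foot near (168,220).
Candidates for the handle: grey upright cylinder at scene (325,290), pink cylinder at (357,342), dropper at (273,245), bottle at (292,262). I choose the grey one at (325,290) and check it in a crop.

```bash
cat > h.py <<'E'
import numpy as np, cv2
from scipy.spatial.transform import Rotation as R
from bench import ctrl,get_image,calibration
def cam(n,s=None):
    c=calibration(n)
    if n=="wrist":
        T=np.eye(4);T[:3,:3]=R.from_rotvec(s["tool_rot"]).as_matrix();T[:3,3]=s["position"]
        T=T@c["hand_eye"]; return c,T[:3,3],T[:3,:3]
    return c,np.array(c["eye"]),R.from_rotvec(c["attitude"]).as_matrix()
def ray(n,u,v,s=None):
    c,e,M=cam(n,s); d=M@np.array([(u-c["cx"])/c["fx"],-(v-c["cy"])/c["fy"],-1]); return e,d
def onz(n,u,v,z,s=None):
    e,d=ray(n,u,v,s); return e+d*(z-e[2])/d[2]
def proj(n,p,s=None):
    c,e,M=cam(n,s); q=M.T@(np.array(p)-e); return c["cx"]+c["fx"]*q[0]/-q[2], c["cy"]-c["fy"]*q[1]/-q[2]
E
python3 - <<'E'
from h import *
a=cv2.imread("pics/scene0.png")[170:370,180:400]; b=cv2.imread("pics/top0.png")[150:240,150:410]
a=cv2.resize(a,None,fx=2.4,fy=2.4,interpolation=cv2.INTER_CUBIC); b=cv2.resize(b,None,fx=3,fy=3,interpolation=cv2.INTER_CUBIC)
cv2.imwrite("pics/cropA.png",a); cv2.imwrite("pics/cropB.png",b)
print("handle foot scene",onz("scene",323,310,0),"top",onz("top",350,197,.105))
print("eye scene",onz("scene",258,213,.056),"top",onz("top",243,195,.056))
print("narrow top",onz("top",222,205,.056))
print("bottle",onz("top",316,201,.128),"dropper",onz("top",281,200,.08))
print("screen foot",onz("scene",193,190,0),onz("top",168,220,0),"pink",onz("top",386,197,.013))
E
```

```text
handle foot scene [ 0.42862972 -0.22847746  0.        ] top [ 0.4239965  -0.21867096  0.105     ]
eye scene [0.4437302  0.07850269 0.056     ] top [0.44044604 0.08610814 0.056     ]
narrow top [0.41232867 0.14754251 0.056     ]
bottle [ 0.41255338 -0.12026105  0.128     ] dropper [ 0.42149135 -0.02431974  0.08      ]
screen foot [0.37716883 0.33346298 0.        ] [0.37448814 0.31788775 0.        ] pink [ 0.43052531 -0.34411803  0.013     ]
```

View pics/cropA.png

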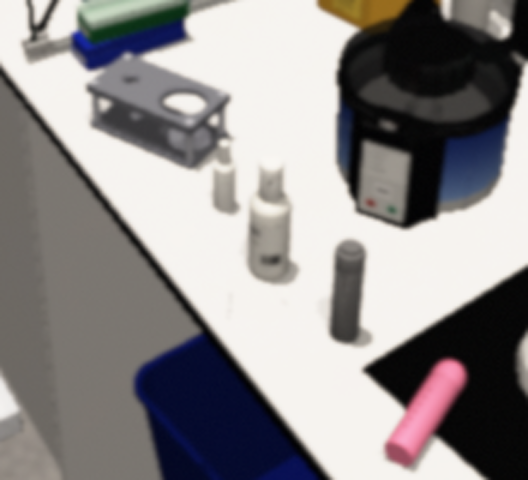

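View pics/cropB.png

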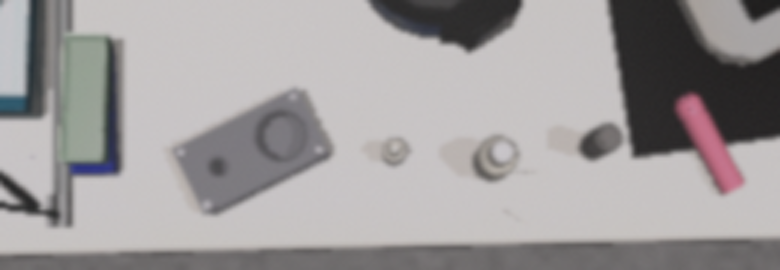

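The crops confirm the choice: the grey upright cylinder, with its foot at about scene (324,310), stands alone to the right of the bottles, and the pink one is lying down. The wide eye is the large hole nearest the dropper, at top (244,195). I'll draw back and turn the hand to pass in front of the screen.

Request:
apply_moves(dp=[[0,-0.04,0],[0,-0.045,0],[0,-0.045,0],[0,-0.045,0],[0,-0.04,0],[0,0,0],[0,0,0],[0,0,0],[0,0,0],[0,0,0]], twist=[[0,0,0],[0,0,0],[0,0,0],[0,0,0],[0,0,0],[0,0,-0.14],[0,0,-0.14],[0,0,-0.14],[0,0,-0.14],[0,0,-0.14]], fingers=[0,0,0,0,0,0,0,0,0,0])

```text
time: 1.1
position: [0.1596, 0.4043, 0.2222]
tool_rot: [0.516, -3.099, 0.001]
ft_force: [-1.0, -0.6, 0.6]
grip_width: 0.999
grip_force: 0.0
```

Request:
apply_moves(dp=[[0,0,0],[0,0,0],[0,0,0],[0,0,0],[0,0,0],[0,0,0],[0,0,0]], twist=[[0,0,-0.14],[0,0,-0.14],[0,0,-0.14],[0,0,-0.14],[0,0,-0.14],[0,0,-0.14],[0,0,0]], fingers=[0,0,0,0,0,0,0])

```text
time: 1.8
position: [0.1596, 0.4044, 0.2222]
tool_rot: [1.728, -2.623, 0.001]
ft_force: [0.2, 0.4, -0.4]
grip_width: 1.0
grip_force: 0.0
```

```bash
python3 - <<'E'
from h import *
s=ctrl.get_state(); print(s["time"],s["position"],np.hypot(*s["position"][:2]),s["joint_positions"],s["ft_force"]); print(R.from_rotvec(s["tool_rot"]).as_matrix().round(3))
E
```

```text
1.8 [0.15958224 0.40439397 0.2222448 ] 0.43474242178885114 [-1.26478999e+00 -1.38162043e-01  7.93014078e-03  1.94881659e+00
  1.16356118e-03  1.33148512e+00  1.47827846e+00] [ 0.1693124   0.40886324 -0.41373447]
[[-0.395 -0.919 -0.   ]
 [-0.919  0.395 -0.001]
 [ 0.001 -0.    -1.   ]]
```

Request:
apply_moves(dp=[[0.013,0,0],[0.002,-0.042,0],[0.002,-0.042,0],[0,0,0]], twist=[[0,0,0],[0,0,0.1],[0,0,0.1],[0,0,0]], fingers=[0,0,0,0])

```text
time: 2.2
position: [0.2322, 0.3483, 0.2226]
tool_rot: [-1.438, 2.792, -0.002]
ft_force: [-0.3, 0.3, -0.0]
grip_width: 1.0
grip_force: 0.0
```

```bash
python3 - <<'E'
from h import *
s=ctrl.get_state(); print(s["position"],np.hypot(*s["position"][:2]),s["joint_positions"],s["ft_force"])
im=get_image("scene"); cv2.imwrite("pics/scene1.png",im[:,:,::-1])
E
```

```text
[0.23217981 0.34827484 0.22259814] 0.4185723646464722 [-1.1685701  -0.1807411   0.10715939  1.98299852  0.02130693  1.338637
  1.45402313] [-0.28960532  0.34183436 -0.00284109]
```

View pics/scene1.png

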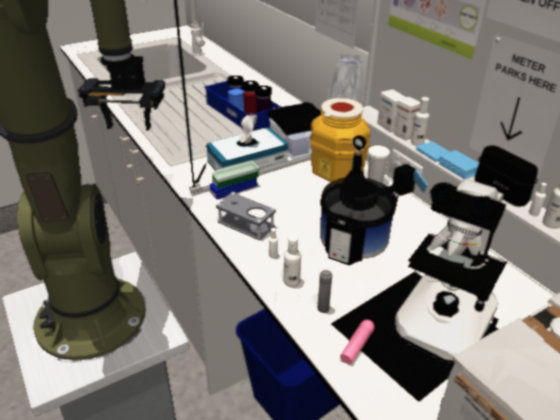

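The arm stands left of the pane edge (the vertical line at u≈185) with the hand at (122,95), still in front of it. I'll continue the arc.

Request:
apply_moves(dp=[[0.002,-0.042,0],[0.002,-0.042,0],[0.002,-0.042,0],[0,0,0]], twist=[[0,0,0.1],[0,0,0.1],[0,0,0.1],[0,0,0]], fingers=[0,0,0,0])

```text
time: 2.65
position: [0.3221, 0.2622, 0.2227]
tool_rot: [-1.009, 2.975, -0.001]
ft_force: [0.7, 1.2, 0.6]
grip_width: 1.002
grip_force: 0.0
```

Request:
apply_moves(dp=[[0.002,-0.042,0],[0.002,-0.042,0],[0.002,-0.042,0],[0.002,-0.042,0],[0.002,-0.042,0],[0,0,0]], twist=[[0,0,0.1],[0,0,0.1],[0,0,0.1],[0,0,0.1],[0,0,0.1],[0,0,0]], fingers=[0,0,0,0,0,0])

```text
time: 3.25
position: [0.4043, 0.0717, 0.2228]
tool_rot: [-0.243, 3.132, 0.0]
ft_force: [-0.5, -0.2, 0.2]
grip_width: 1.002
grip_force: 0.0
```

```bash
python3 - <<'E'
from h import *
s=ctrl.get_state(); print(s["position"],np.hypot(*s["position"][:2]),s["joint_positions"],s["ft_force"]);print(R.from_rotvec(s["tool_rot"]).as_matrix().round(3))
s=ctrl.get_state();im=get_image("wrist"); cv2.imwrite("pics/w1.png",im[:,:,::-1])
print(proj("wrist",[.441,.083,.056],s))
E
```

```text
[0.40427482 0.07174894 0.2228123 ] 0.4105923042343344 [-0.78826678 -0.24617774  0.47083909  2.00956033  0.11334523  1.35333432
  1.37151882] [-0.45932277 -0.18470239  0.1688815 ]
[[-0.988 -0.154  0.   ]
 [-0.154  0.988  0.   ]
 [-0.     0.    -1.   ]]
(np.float64(279.4203089711468), np.float64(231.80015916070366))
```

View pics/w1.png

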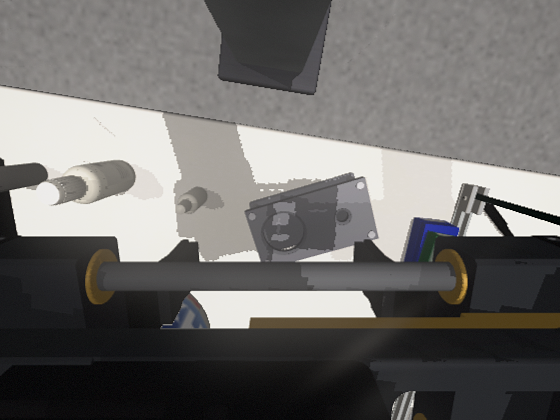

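The wrist view shows the wide eye at about (283,231), against (279,232) predicted. The dropper is at (190,200), the rinse bottle at (100,182) and the handle at far left (20,178). Next, over to the handle and turn the hand.

Request:
apply_moves(dp=[[-0.02,0,0],[0.0057,-0.042,0],[0.0057,-0.042,0],[0.0057,-0.042,0],[0.0057,-0.042,0],[0.0057,-0.042,0],[0.0057,-0.042,0],[0.0057,-0.042,0],[0,0,0]], twist=[[0,0,0],[0,0,0],[0,0,0],[0,0,0],[0,0,0],[0,0,0],[0,0,0],[0,0,0],[0,0,0]], fingers=[0,0,0,0,0,0,0,0,0])

```text
time: 4.2
position: [0.4321, -0.2213, 0.223]
tool_rot: [-0.248, 3.131, -0.004]
ft_force: [0.3, -0.0, 0.1]
grip_width: 0.998
grip_force: 0.0
```

Request:
apply_moves(dp=[[0,0,0],[0,0,0],[0,0,0],[0,0,0],[0,0,0],[0,0,0],[0,0,0],[0,0,0],[0,0,0],[0,0,0]], twist=[[0,0,0.14],[0,0,0.14],[0,0,0.14],[0,0,0.14],[0,0,0.14],[0,0,0.14],[0,0,0.14],[0,0,0.14],[0,0,0.14],[0,0,0.14]], fingers=[0,0,0,0,0,0,0,0,0,0])

```text
time: 5.2
position: [0.4333, -0.2141, 0.2223]
tool_rot: [-1.821, -2.559, -0.002]
ft_force: [0.3, -0.5, -0.1]
grip_width: 1.003
grip_force: 0.0
```

Request:
apply_moves(dp=[[0,0,0],[0,0,0],[0,0,0],[0,0,0],[0,0,0],[0,0,0],[0,0,0]], twist=[[0,0,0.14],[0,0,0.14],[0,0,0.14],[0,0,0.14],[0,0,0.14],[0,0,0.1],[0,0,0]], fingers=[0,0,0,0,0,0,0])

```text
time: 5.9
position: [0.4332, -0.2146, 0.2223]
tool_rot: [-2.669, -1.654, -0.001]
ft_force: [0.3, 0.4, -0.3]
grip_width: 1.004
grip_force: 0.0
```

```bash
python3 - <<'E'
from h import *
s=ctrl.get_state(); print(s["time"],s["position"],s["joint_positions"],s["ft_force"]);print(R.from_rotvec(s["tool_rot"]).as_matrix().round(3))
im=get_image("wrist"); cv2.imwrite("pics/w2.png",im[:,:,::-1])
print(proj("wrist",[.43,-.226,.105],s),proj("wrist",[.43,-.226,0],s))
E
```

```text
5.9 [ 0.4332241  -0.21456272  0.22232191] [-0.4247797  -0.08315343  0.7997587   1.87342269  0.06024605  1.32726494
 -0.10244002] [ 0.328107    0.42779686 -0.27623836]
[[ 0.445  0.896 -0.   ]
 [ 0.896 -0.445  0.001]
 [ 0.001 -0.001 -1.   ]]
(np.float64(278.8396187004478), np.float64(222.6953335390965)) (np.float64(278.17670479596234), np.float64(200.328971435769))
```

View pics/w2.png

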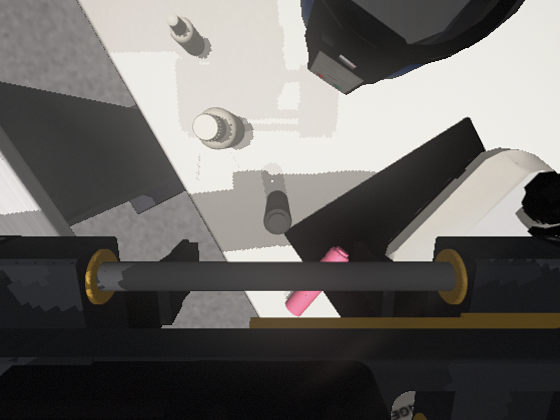

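The handle's top disc is at about (278,220), 3 px from prediction, so the handle is near (0.431,-0.224). The bottle is at (212,127) and the pink look-alike at (318,282), both clear of the fingers. I'll align, descend and grip.

Request:
apply_moves(dp=[[-0.009,0.002,0],[0,0,0],[0,0,0.04],[0,0,0.04],[0,0,0.035],[0,0,0.025],[0,0,0.014],[0,0,0]], twist=[[0,0,0],[0,0,0],[0,0,0],[0,0,0],[0,0,0],[0,0,0],[0,0,0],[0,0,0]], fingers=[0,0,0,0,0,0,0,0])

```text
time: 6.75
position: [0.4288, -0.2262, 0.0671]
tool_rot: [-2.672, -1.649, 0.004]
ft_force: [-0.3, 0.9, 0.3]
grip_width: 0.998
grip_force: 0.0
```

```bash
python3 - <<'E'
from h import *
s=ctrl.get_state(); print(s["time"],s["position"],s["ft_force"])
im=get_image("wrist"); cv2.imwrite("pics/w3.png",im[:,:,::-1])
for z in(.105,): print(proj("wrist",[.431,-.2237,z],s),proj("wrist",[*s["position"][:2],z],s))
E
```

```text
6.75 [ 0.42884445 -0.22616556  0.06713108] [-0.32657602  0.88554632  0.30935268]
(np.float64(278.4434324675615), np.float64(285.59653655425643)) (np.float64(276.6023876899817), np.float64(292.01698778600274))
```

View pics/w3.png

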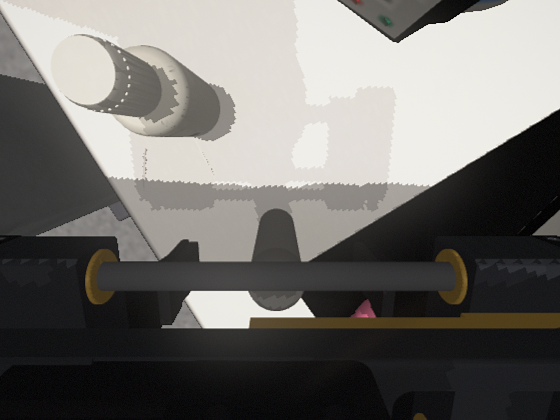

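The handle's top is centred at (277,284) between the fingers, about 3 mm off along tool x. I'll correct that and close.

Request:
apply_moves(dp=[[0.003,0,0],[0,0,0],[0,0,0],[0,0,0],[0,0,0],[0,0,0],[0,0,0],[0,0,0],[0,0,0]], twist=[[0,0,0],[0,0,0],[0,0,0],[0,0,0],[0,0,0],[0,0,0],[0,0,0],[0,0,0],[0,0,0]], fingers=[0,0.5,0.8,1,1,1,1,1,1], newtons=25)

```text
time: 7.7
position: [0.4315, -0.2238, 0.0685]
tool_rot: [-2.673, -1.65, -0.0]
ft_force: [0.0, 0.5, -0.6]
grip_width: 0.359
grip_force: 0.0
```

Request:
apply_moves(dp=[[0,0,-0.02],[0,0,-0.04],[0,0,-0.04],[0,0,-0.04],[0,0,-0.02],[0,0,0]], twist=[[0,0,0],[0,0,0],[0,0,0],[0,0,0],[0,0,0],[0,0,0]], fingers=[1,1,1,1,1,1])

```text
time: 8.3
position: [0.4331, -0.2245, 0.2312]
tool_rot: [2.671, 1.648, 0.007]
ft_force: [0.1, -1.0, -2.2]
grip_width: 0.308
grip_force: 25.0
```

```bash
python3 - <<'E'
from h import *
s=ctrl.get_state(); print(s["time"],s["position"],s["ft_force"],s["grip_width"],s["grip_force"]);M=R.from_rotvec(s["tool_rot"]).as_matrix();print(M.round(3))
im=get_image("wrist"); cv2.imwrite("pics/w4.png",im[:,:,::-1])
print(M.T@(np.array([.4415,.085,s["position"][2]])-s["position"]))
E
```

```text
8.3 [ 0.43313073 -0.22451297  0.23117985] [ 0.13248435 -0.98423089 -2.18277349] 0.3081163089854259 24.971116518136114
[[ 0.448  0.894  0.006]
 [ 0.894 -0.448 -0.   ]
 [ 0.002  0.005 -1.   ]]
[ 2.80415700e-01 -1.31283483e-01 -5.93253937e-05]
```

```bash
python3 - <<'E'
from h import *
s=ctrl.get_state(); im=get_image("scene"); p=s["position"]
u,v=map(int,proj("scene",p)); print(p,u,v)
for z in (.02,-.066): print(z,proj("scene",p+[0,0,z]))
a=im[v-60:v+90,u-70:u+80,::-1]; a=cv2.resize(a,None,fx=4,fy=4,interpolation=cv2.INTER_CUBIC); cv2.imwrite("pics/s2.png",a)
E
```

```text
[ 0.43193956 -0.22396632  0.22904765] 330 222
0.02 (np.float64(330.69917803114623), np.float64(213.60750683616524))
-0.066 (np.float64(327.8251915438318), np.float64(249.16253676042007))
```

View pics/s2.png

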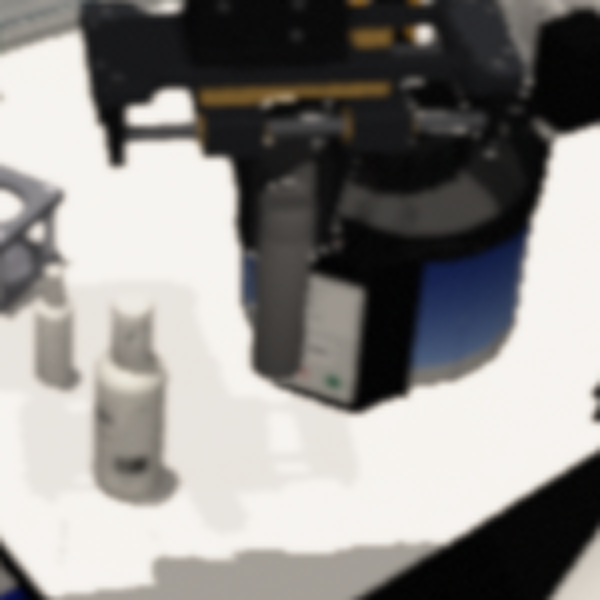

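The handle hangs upright between the fingers. Its foot at crop (277,378), scene (329,253), puts it about 74 mm below the TCP, because the fingers closed late, some 8 mm higher on the handle than planned. That's still sound, and home is TCP z ≈ 0.082. Raise, carry and turn the hand at the stand.

Request:
apply_moves(dp=[[0,0,-0.03],[0.02,-0.009,0],[0.035,-0.016,0],[0.035,-0.016,0],[0.035,-0.016,0],[0.035,-0.016,0],[0.035,-0.017,0],[0.035,-0.017,0],[0.03,-0.014,0],[0.02,-0.009,0]], twist=[[0,0,0],[0,0,0],[0,0,0],[0,0,0],[0,0,0],[0,0,0],[0,0,0],[0,0,0],[0,0,0],[0,0,0]], fingers=[1,1,1,1,1,1,1,1,1,1])

```text
time: 9.4
position: [0.4392, 0.0872, 0.2557]
tool_rot: [-2.67, -1.653, 0.007]
ft_force: [0.7, -0.4, -2.2]
grip_width: 0.309
grip_force: 25.0
```

Request:
apply_moves(dp=[[0,0,0],[0,0,0],[0,0,0],[0,0,0],[0,0,0],[0,0,0],[0,0,0]], twist=[[0,0,-0.11],[0,0,-0.11],[0,0,-0.11],[0,0,-0.11],[0,0,-0.11],[0,0,-0.11],[0,0,0]], fingers=[1,1,1,1,1,1,1])

```text
time: 10.1
position: [0.4397, 0.0844, 0.2561]
tool_rot: [-1.993, -2.426, 0.006]
ft_force: [-0.4, -0.5, -1.7]
grip_width: 0.304
grip_force: 25.0
```

```bash
python3 - <<'E'
from h import *
s=ctrl.get_state(); p=s["position"];print(s["time"],p,s["joint_positions"],s["ft_force"],s["grip_width"],s["grip_force"]);M=R.from_rotvec(s["tool_rot"]).as_matrix();print(M.round(3))
im=get_image("wrist")[:,:,::-1]; sc=get_image("scene")[:,:,::-1]
u,v=map(int,proj("scene",[.4415,.085,.056])); print(u,v, proj("scene",[.4415,.085,.056]),proj("scene",p-[0,0,.074]))
b=cv2.resize(sc[v-85:v+40,u-60:u+40],None,fx=4,fy=4,interpolation=cv2.INTER_CUBIC)
a=im[60:420-60,100:460]; a=cv2.resize(a,(400,333)); o=np.zeros((500,800,3),np.uint8); o[:500,:400]=b; o[:333,400:]=a
cv2.imwrite("pics/c5.png",o); cv2.imwrite("pics/w5.png",im); cv2.imwrite("pics/s5.png",sc)
print(proj("wrist",[.4415,.085,.056],s))
E
```

```text
10.1 [0.43967461 0.08439296 0.25614666] [-0.73380389 -0.15560436  0.43691521  1.88099578  0.06703853  1.40650086
 -0.11749303] [-0.37441622 -0.50927053 -1.66711737] 0.3039812792080821 24.96675372356549
[[-0.194  0.981 -0.004]
 [ 0.981  0.194 -0.002]
 [-0.001 -0.004 -1.   ]]
255 211 (np.float64(255.92718221728992), np.float64(211.93371778209084)) (np.float64(254.54664555638672), np.float64(168.57454454178452))
(np.float64(277.92143349255736), np.float64(194.1122809177815))
```

View pics/c5.png

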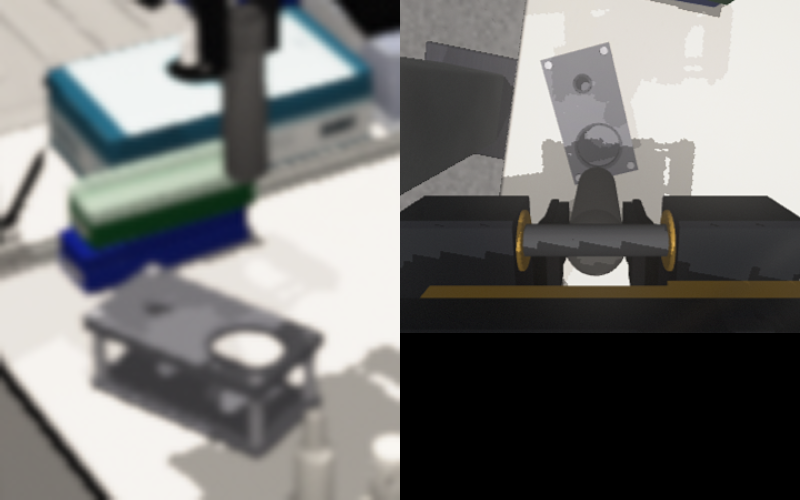

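I've viewed all 10 pictures. This last one shows the handle hanging above the wide eye: eye at crop (248,348), scene (257,213), and wrist (279,190), within 4 px of prediction. I'll check the eye centre numerically in the wrist view.

```bash
python3 - <<'E'
from h import *
s=ctrl.get_state(); print(s["position"])
g=cv2.cvtColor(cv2.imread("pics/w5.png"),cv2.COLOR_BGR2GRAY)[140:250,200:360]
c=cv2.HoughCircles(cv2.resize(g,None,fx=4,fy=4,interpolation=cv2.INTER_CUBIC),cv2.HOUGH_GRADIENT,1,20,param1=80,param2=15,minRadius=60,maxRadius=95)
for x,y,r in c[0][:4]/4: print(x+200,y+140,r,onz("wrist",x+200,y+140,.056,s)[:2])
top=cv2.cvtColor(cv2.imread("pics/top0.png"),cv2.COLOR_BGR2GRAY)[170:220,210:280]
c=cv2.HoughCircles(cv2.resize(top,None,fx=6,fy=6,interpolation=cv2.INTER_CUBIC),cv2.HOUGH_GRADIENT,1,20,param1=60,param2=12,minRadius=36,maxRadius=60)
for x,y,r in c[0][:3]/6: print(x+210,y+170,r,onz("top",x+210,y+170,.056)[:2])
E
```

```text
[0.44005721 0.08454899 0.2569071 ]
278.375 192.375 21.8 [0.44229545 0.08730081]Traceback (most recent call last):
  File "<stdin>", line 8, in <module>
TypeError: 'NoneType' object is not subscriptable
```

The eye is at (0.442,0.087). I'll shift 2 mm each way and descend in stages.

Request:
apply_moves(dp=[[0.002,0.002,0],[0,0,0.03],[0,0,0.03],[0,0,0.03],[0,0,0.015],[0,0,0.01],[0,0,0.01],[0,0,0]], twist=[[0,0,0],[0,0,0],[0,0,0],[0,0,0],[0,0,0],[0,0,0],[0,0,0],[0,0,0]], fingers=[1,1,1,1,1,1,1,1])

```text
time: 11.0
position: [0.4419, 0.087, 0.1327]
tool_rot: [-1.995, -2.426, 0.002]
ft_force: [0.1, 0.3, -1.2]
grip_width: 0.306
grip_force: 25.0
```

Request:
apply_moves(dp=[[0,0,0.01],[0,0,0.01],[0,0,0.01],[0,0,0.007],[0,0,0]], twist=[[0,0,0],[0,0,0],[0,0,0],[0,0,0],[0,0,0]], fingers=[1,1,1,1,1])

```text
time: 11.5
position: [0.4415, 0.0867, 0.0953]
tool_rot: [-1.994, -2.426, 0.003]
ft_force: [0.6, -0.1, -2.0]
grip_width: 0.309
grip_force: 25.0
```

Request:
apply_moves(dp=[[0,0,0.004],[0,0,0.003],[0,0,0.002],[0,0,0.001],[0,0,0],[0,0,0]], twist=[[0,0,0],[0,0,0],[0,0,0],[0,0,0],[0,0,0],[0,0,0]], fingers=[1,1,1,1,1,1])

```text
time: 12.1
position: [0.4425, 0.0871, 0.0867]
tool_rot: [1.995, 2.427, 0.0]
ft_force: [-0.1, 0.7, -1.5]
grip_width: 0.31
grip_force: 25.0
```

Request:
apply_moves(dp=[[0,0,0.001],[0,0,0.001],[0,0,0]], twist=[[0,0,0],[0,0,0],[0,0,0]], fingers=[1,1,1])

```text
time: 12.4
position: [0.4423, 0.087, 0.0844]
tool_rot: [-1.995, -2.427, 0.0]
ft_force: [-0.4, -0.1, -2.3]
grip_width: 0.305
grip_force: 25.0
```

Request:
apply_moves(dp=[[0,0,0.001],[0,0,0.001],[0,0,0]], twist=[[0,0,0],[0,0,0],[0,0,0]], fingers=[1,1,1])

```text
time: 12.7
position: [0.4427, 0.0872, 0.0829]
tool_rot: [1.995, 2.427, 0.001]
ft_force: [-0.4, -0.4, 1.4]
grip_width: 0.306
grip_force: 25.0
```

Request:
apply_moves(dp=[[0,0,0.001],[0,0,0],[0,0,0]], twist=[[0,0,0],[0,0,0],[0,0,0]], fingers=[1,1,1])

```text
time: 13.0
position: [0.443, 0.0873, 0.0828]
tool_rot: [1.995, 2.427, 0.002]
ft_force: [-2.5, 0.0, 9.8]
grip_width: 0.304
grip_force: 25.0
```

The foot is seated on the base plate at the expected height. I'll relieve the push slightly, open, and rise straight up.

Request:
apply_moves(dp=[[0,0,-0.001],[0,0,0],[0,0,0],[0,0,0],[0,0,0],[0,0,0],[0,0,0],[0,0,0],[0,0,0],[0,0,0]], twist=[[0,0,0],[0,0,0],[0,0,0],[0,0,0],[0,0,0],[0,0,0],[0,0,0],[0,0,0],[0,0,0],[0,0,0]], fingers=[1,0.65,0.6,0.5,0.4,0.3,0.2,0.1,0.1,0.1])

```text
time: 14.0
position: [0.4424, 0.0871, 0.0826]
tool_rot: [1.995, 2.427, 0.0]
ft_force: [0.1, 0.1, -0.1]
grip_width: 0.881
grip_force: 0.0
```

Request:
apply_moves(dp=[[0,0,-0.01],[0,0,-0.02],[0,0,-0.03],[0,0,-0.03],[0,0,-0.03],[0,0,-0.03],[0,0,0],[0,0,0]], twist=[[0,0,0],[0,0,0],[0,0,0],[0,0,0],[0,0,0],[0,0,0],[0,0,0],[0,0,0]], fingers=[0.1,0.1,0.1,0.1,0.1,0.1,0.1,0.1])

```text
time: 14.8
position: [0.4428, 0.0871, 0.2335]
tool_rot: [1.994, 2.427, 0.003]
ft_force: [0.1, 0.3, 0.8]
grip_width: 0.902
grip_force: 0.0
```

```bash
python3 - <<'E'
from h import *
s=ctrl.get_state(); print(s["time"],s["position"],s["ft_force"],s["grip_width"])
sc=get_image("scene"); cv2.imwrite("pics/s6.png",sc[:,:,::-1])
a=cv2.imread("pics/s5.png",0).astype(int); b=cv2.imread("pics/s6.png",0).astype(int)
# expected handle column in scene, and what changed there
t=proj("scene",[.442,.087,.113]);f=proj("scene",[.442,.087,.056]);print(t,f)
m=(abs(a-b)>40); m[:165]=0; k=cv2.connectedComponentsWithStats(m.astype(np.uint8))
print([(r[:5]) for r in k[2][1:] if r[4]>15])
for v in range(175,226,4): print(v,"".join(f"{x:4d}" for x in b[v,240:276:2]))
E
```

```text
14.8 [0.44278519 0.08713842 0.23352017] [0.10059225 0.25906398 0.81230521] 0.9022213767243749
(np.float64(255.3449542134902), np.float64(192.34796448099567)) (np.float64(255.71043320962505), np.float64(211.46463876885494))
[array([250, 165,  12,   7,  65], dtype=int32), array([251, 190,  13,  28, 296], dtype=int32), array([276, 212,  14,   7,  30], dtype=int32), array([288, 220,   9,   6,  26], dtype=int32), array([240, 234,   7,   5,  18], dtype=int32), array([298, 235,  12,  10,  24], dtype=int32), array([158, 335,  20,  11,  30], dtype=int32), array([ 87, 359,  21,  17,  92], dtype=int32)]
175  108  87  67  49  38  32  30  30  34  97 181 216 234 241 243 243 243 243
179   30  30  30  29  28  28  25  23 106 234 243 244 243 244 244 244 243 244
183   23  22  22  21  23  22  24  23  59 185 239 243 243 244 244 244 244 243
187   23  24  24  24  28  40  60  89 121 159 195 226 228 230 234 240 243 244
191   68 103 149 164 189 212 212 167 121 122 169 216 228 228 228 228 229 233
195  159 199 216 226 228 219 127  72  73  72  75 135 220 228 228 228 228 228
199  121 127 130 127 136 155 105  67  71  71  69 131 219 228 228 228 228 228
203  118 119 128 137 139 132  89  71  75  74  74 124 209 228 231 233 238 243
207  135 138 139 137 129 111  78  69  73  74  70  66  76  81 101 149 196 232
211  139 138 136 113 139 203 163  71  69  70  67  98 139  81  75  76  83  92
215  103 105  82  76  76  97  92  64  66  67  65  99 141  86  70  66  95 208
219   62  61  63  64  67  71  73  75  79  92  86  73  66  96 199 199 129 193
223   57  57  58  65  74  80  74  63  65  69  63  58  60  60  75  98 113 151
```

The handle stands upright in the eye: scene u 252–262, top at v≈191, as expected when home. The gripper is clear, so I'm handing in.

```bash
python3 -c "
from bench import ctrl; print(ctrl.close_job())"
```

```text
the job is handed in; nothing more can be done
None
```

The grey handle now stands upright on the base plate in the stand's wide eyelet, released with the gripper clear; no contact with either bottle showed in the force readings, and I handed the job in at about 15 s.

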